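Lay out the microwave bench

TASK

Lay out the microwave bench on the aluminium base plate: stand the attenuator on the pad next to the finned source, the slotted line on the pad next to the detector, and the frequency meter on the pad between those two, each centred on its pad with its waveguide in line with the plate. Stand the cooling fan on the round mat behind the source (the side away from the robot), centred, with a flat face towards the source. Keep the four upright all the while, and leave the horn antenna, the multimeter and the screwdriver where they are.

Things in the scene. Friction and masses are not known exactly. Their poses are not given: they have to be found in the camera images.
- plate: Fixed aluminium plate, 90 (x) x 450 (y) x 10 mm, turned up to 6 degrees. Origin: centre of underside. Three black rubber pads (66 x 60 mm, tops 12 mm above the bench) centred at x = 0, y = -90, 0, +90 mm. Behind each end (+x, away from the robot) a ledge with a round black mat 74 mm across, top at 12 mm, centred at x = +85, y = +180 or -180 mm.
- source: Fixed on one end of the plate (y = +180 or -180 mm of the plate, which end varies): a waveguide on a post with a white block and a black finned heat sink on top, 56 mm (x) x 70 mm (y), top 142 mm above the bench. Origin: centre of its foot's underside, 10 mm above the bench; axes parallel to the plate's.
- detector: Fixed on the other end of the plate: a waveguide on a post with a thin vertical brass stub on top; 50 x 70 mm, top 117 mm above the bench. Origin: centre of its foot's underside, 10 mm above the bench; axes parallel to the plate's.
- attenuator: Loose, 0.35 kg. On a 50 x 44 x 8 mm dark foot and post, a grey waveguide 60 mm up, 70 mm long along the body's y, with a 41 mm square brass flange at each end. Origin: centre of the foot's underside. On top, over the centre, a slender upright steel thimble 20 mm in diameter from 90 to 135 mm height (the grip). Starts upright.
- freq_meter: Loose, 0.45 kg. On a 50 x 44 x 8 mm dark foot and post, a grey waveguide 60 mm up, 70 mm long along the body's y, with a 41 mm square brass flange at each end. Origin: centre of the foot's underside. On top, over the centre, a thick upright aluminium drum 52 mm in diameter from 76 to 132 mm height (the grip).
- slotted_line: Loose, 0.45 kg. On a 50 x 44 x 8 mm dark foot and post, a grey waveguide 60 mm up, 70 mm long along the body's y, with a 41 mm square brass flange at each end. Origin: centre of the foot's underside. On top, over the centre, a dark steel box carriage 36 mm (x) x 46 mm (y) from 66 to 126 mm height (the grip); a black knob sticks out 10 mm from its +x face at 72 to 96 mm height.
- fan: Loose, 0.22 kg. Black square fan, 80 mm (y) x 80 mm (z) x 25 mm thick (x), from 46 to 126 mm height on a white post with a round white foot 70 mm across. The flat faces look along +x and -x; either may face the source. Origin: centre of the foot's underside. The top bar, 25 mm thick and 6 mm high, can be pinched across x.
- horn: Loose bystander: a brass horn antenna with one flange on a post and foot, about 85 mm high, 65 mm wide; no upright grip on top. Origin: centre of the foot's underside. Leave it (it must not move 30 mm).
- multimeter: Loose bystander lying flat: yellow handheld multimeter, 150 x 75 x 40 mm. Origin: centre of the underside. Leave it (it must not move 30 mm).
- screwdriver: Loose bystander lying flat, 200 mm long, 26 mm thick red handle. Origin: its middle, at bench height. Leave it (it must not move 30 mm).
There are look-alikes about, which are no part of the job. What is shaped like the fan but blue is not meant. Leave any red look-alike of the freq_meter alone.

How it is judged:
At the end, for the whole second after the job is handed in: The attenuator next to the source, frequency meter on the middle pad, slotted line next to the detector: within 12 mm of the pad centre along x and y and 12 degrees of the plate's line; fan on the mat behind the source within 15 mm and 12 degrees; all upright within 5 degrees and at rest (((y of source in the frame of plate above 0 m and (x of attenuator in the frame of plate between -0.012 and 0.012 m and y of attenuator in the frame of plate between 0.078 and 0.102 m and z of attenuator in the frame of plate between 0.008 and 0.018 m and angle between attenuator's own z axis and vertical below 0.1 rad and angle between the y axis of attenuator and the y axis of plate, either way round below 0.21 rad and linear speed of attenuator below 0.02 m/s and angular speed of attenuator below 0.1 rad/s) and (x of freq_meter in the frame of plate between -0.012 and 0.012 m and y of freq_meter in the frame of plate between -0.012 and 0.012 m and z of freq_meter in the frame of plate between 0.008 and 0.018 m and angle between freq_meter's own z axis and vertical below 0.1 rad and angle between the y axis of freq_meter and the y axis of plate, either way round below 0.21 rad and linear speed of freq_meter below 0.02 m/s and angular speed of freq_meter below 0.1 rad/s) and (x of slotted_line in the frame of plate between -0.012 and 0.012 m and y of slotted_line in the frame of plate between -0.102 and -0.078 m and z of slotted_line in the frame of plate between 0.008 and 0.018 m and angle between slotted_line's own z axis and vertical below 0.1 rad and angle between the y axis of slotted_line and the y axis of plate, either way round below 0.21 rad and linear speed of slotted_line below 0.02 m/s and angular speed of slotted_line below 0.1 rad/s) and (x of fan in the frame of plate between 0.07 and 0.1 m and y of fan in the frame of plate between 0.165 and 0.195 m and z of fan in the frame of plate between 0.008 and 0.018 m and angle between fan's own z axis and vertical below 0.1 rad and angle between the x axis of fan and the x axis of plate, either way round below 0.21 rad and linear speed of fan below 0.02 m/s and angular speed of fan below 0.1 rad/s)) or (y of source in the frame of plate below 0 m and (x of attenuator in the frame of plate between -0.012 and 0.012 m and y of attenuator in the frame of plate between -0.102 and -0.078 m and z of attenuator in the frame of plate between 0.008 and 0.018 m and angle between attenuator's own z axis and vertical below 0.1 rad and angle between the y axis of attenuator and the y axis of plate, either way round below 0.21 rad and linear speed of attenuator below 0.02 m/s and angular speed of attenuator below 0.1 rad/s) and (x of freq_meter in the frame of plate between -0.012 and 0.012 m and y of freq_meter in the frame of plate between -0.012 and 0.012 m and z of freq_meter in the frame of plate between 0.008 and 0.018 m and angle between freq_meter's own z axis and vertical below 0.1 rad and angle between the y axis of freq_meter and the y axis of plate, either way round below 0.21 rad and linear speed of freq_meter below 0.02 m/s and angular speed of freq_meter below 0.1 rad/s) and (x of slotted_line in the frame of plate between -0.012 and 0.012 m and y of slotted_line in the frame of plate between 0.078 and 0.102 m and z of slotted_line in the frame of plate between 0.008 and 0.018 m and angle between slotted_line's own z axis and vertical below 0.1 rad and angle between the y axis of slotted_line and the y axis of plate, either way round below 0.21 rad and linear speed of slotted_line below 0.02 m/s and angular speed of slotted_line below 0.1 rad/s) and (x of fan in the frame of plate between 0.07 and 0.1 m and y of fan in the frame of plate between -0.195 and -0.165 m and z of fan in the frame of plate between 0.008 and 0.018 m and angle between fan's own z axis and vertical below 0.1 rad and angle between the x axis of fan and the x axis of plate, either way round below 0.21 rad and linear speed of fan below 0.02 m/s and angular speed of fan below 0.1 rad/s)))); the robot touches nothing.
It fails at once if the horn is moved by 30 mm or more (distance of horn from where it was at the start of the episode above 0.03 m).
It fails at once if the multimeter is moved by 30 mm or more (distance of multimeter from where it was at the start of the episode above 0.03 m).
It fails at once if the screwdriver is moved by 30 mm or more (distance of screwdriver from where it was at the start of the episode above 0.03 m).
It fails at once if one of the four parts is tipped by more than 34 degrees (angle between any of attenuator, freq_meter, slotted_line, fan's own z axis and vertical above 0.6 rad).
It also fails if it takes over 106 s, if anything falls off the work surface, if the arm or the gripper's body presses on something with over 40 N, if the wrist force passes 120 N, or if a joint passes its speed limit or range.

ROBOT

A 6-joint arm with a two-finger parallel gripper is mounted at the origin on the work surface. World frame = base frame: x ahead of the robot, y to its left, z up, the work surface at z = 0. Lengths are in m, angles in rad, forces in N, time in s.
With the tool pointing down it reaches from about 0.35 to 0.775 m from the base axis. Payload 7.3 kg.
Tool frame: the origin (TCP) lies on the centre line of the jaws, within the pads' length; the fingertips stand 17 mm ahead of it and the grasp point (between the pads) lies 2 mm behind it (robot.tip_extent is the distance from the TCP to the fingertips, in m); z points along the fingers, y is the line along which they close (so a half turn about z gives the same grasp; the last joint's range is limited). The gripper opens to 92 mm and grips with 3 to 60 N. Pads are 19 mm wide; open, the fingers measure 130 mm over their backs; the gripper's body (75 mm by 190 mm) begins 47 mm behind the grasp point.
Start: joints at [1.065, 0.342, 1.524, -0, 1.275, -0.146], TCP at [0.185, 0.491, 0.207] pointing down, gripper open.
Joint ranges: [-2.53, 2.53], [-0.77, 2.02], [0.04, 2.7], [-1, 4.14], [0.28, 2.66], [-3.11, 3.11]. Speed limits (rad/s): [2.57, 2.57, 3.14, 3.14, 3.14, 3.14].

INTERFACE

Orientations are given as [roll, pitch, yaw] about the fixed x, y, z axes, in that order (R = Rz(yaw) Ry(pitch) Rx(roll)).
In Python, from cell import robot gives the robot as it stands.
- The arm moves only by the tool step_arm, never from a script. Its argument "motion" is a list of rows, each a list of 2 entries, a list of its own where there are three numbers: the shift along the tool's x, y, z in units of 60 mm (1.0 is 60 mm), then the turn about the tool's z in rad. In form: [[[x, y, z], spin], ...]. A call has 1 to 10 rows; each row is the pose to reach, as a shift and turn from the pose commanded when the call began, along the tool's axes at that moment; what a row does not reach only later rows make up. A row lasts 1/8 s, in which the tool goes at most 62.5 mm and 10.7 degrees, less where a joint would pass 70% of its speed; a pose out of reach is approached as far as the arm can. A call with a gripper value outside its range is refused whole. "hand" is the closure in counts, from 0 (fully open) to 255 (shut), set as the call begins (left out, the last holds). The fingers move at their own pace and stop on an object; "squeeze" is the grip in N (left out, the last holds). Time passes only in rows, so rows that repeat a pose let the fingers close. It gives the time, the measured TCP pose, the force, the opening and the grip force at its end, in the units of the state.
- robot.observe(): the state, without advancing time (a new reading comes with each control period).
- robot.read_camera(name): name is "side" or "top" or "wrist"; returns a dict with "pixels" (384x512x3 uint8, red, green, blue), "intrinsics" (3x3 intrinsics, pixels), "xyz" and "rotation" of the camera in the world; the wrist camera has in their place "T_tool_cam" (4x4, takes a point from camera to tool coordinates, whose origin is the TCP and whose axes are the flange's). Camera axes: x right, y up, looking along -z (the intrinsics and any distortion apply to the point x, -y, -z); pixel columns grow to the right and rows downward; lengths in m; the calibration is good to about 2 mm. A picture is of the moment at which its call begins: read the wrist's pose just before it. There is no depth.
- robot.hand_in(): hands the job in; it is judged then, once.
The state is a dict: "time": time; "qpos": joint angles; "qvel": joint speeds; "joint_efforts": joint torques, N m; "tool_pos": TCP position; "tool_rot": TCP orientation; "contact_force": force on the tool from outside, world axes, zero at the start; "torque": the same for the moment, N m; "opening": finger opening in m; "grip_force": force on a finger pad.
Only numpy, scipy, OpenCV 4.12 (cv2) and the standard library are available. Lean on these libraries where they do the work, as an engineer would, in place of code of your own. Each camera call takes 0.05 s, during which the arm holds its last target. There are 200 camera calls.

## Working session

There is one attempt and no reset: what is moved stays moved. The work goes in short steps, Python scripts to look and compute and a tool call to move; the robot and the scene stay as the last step left them, time stands still between calls to the robot, and variables do not carry over. Pictures are saved under pics/ and viewed, at most 14 in all, crops included, and the job is handed in when it is done.

Besides the shell and the picture viewer there is one more tool, called after "Call:" as a command line: name --argument value ..., lists and objects as JSON in quotes. step_arm: Moves the arm, as the interface text tells. Its arguments: {"type":"object","properties":{"motion":{"type":"array"},"hand":{"type":"number"},"squeeze":{"type":"number"}},"required":["motion"]}

```bash
mkdir -p pics; ls
python3 - <<'E'
from cell import robot
import cv2,numpy as np
np.set_printoptions(precision=4,suppress=True)
print(robot.observe())
for n in("top","side"):
    c=robot.read_camera(n); cv2.imwrite(f"pics/{n}0.png",c["pixels"][:,:,::-1])
    print(n,c["intrinsics"],c["xyz"],c["rotation"],c.keys())
E
```

```text
pics
{'time': 0.0, 'qpos': array([ 1.065 ,  0.3427,  1.525 , -0.    ,  1.2754, -0.146 ]), 'qvel': array([-0.001 ,  0.0009,  0.0004, -0.0012, -0.0006,  0.0002]), 'joint_efforts': array([  0.0013, -43.123 , -24.4225,   0.0717,   0.056 ,  -0.0001]), 'tool_pos': array([0.1846, 0.491 , 0.2059]), 'tool_rot': array([-3.1401, -0.0002,  2.7818]), 'contact_force': array([-0.7843,  0.3512,  1.0763]), 'torque': array([ 0.0014, -0.0147, -0.0015]), 'grip_force': 0.0, 'opening': 0.09170123906632449}
top [[379.6249   0.     255.6997]
 [  0.     379.6249 195.0573]
 [  0.       0.       1.    ]] [ 0.431  -0.0048  1.0355] [ 0.131   0.0225 -1.5911] dict_keys(['pixels', 'intrinsics', 'xyz', 'rotation'])
side [[405.4074   0.     256.8676]
 [  0.     405.4074 191.2584]
 [  0.       0.       1.    ]] [ 0.314  -0.7906  0.5289] [ 1.0628  0.0067 -0.3137] dict_keys(['pixels', 'intrinsics', 'xyz', 'rotation'])
```

View pics/top0.png

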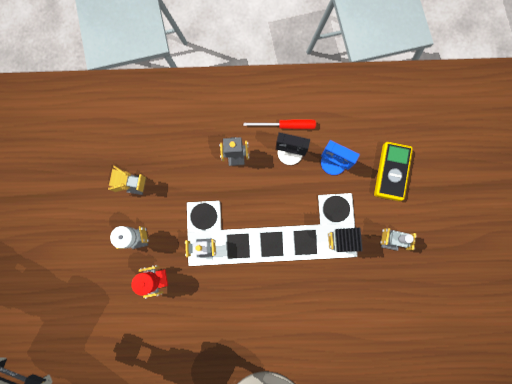

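View pics/side0.png

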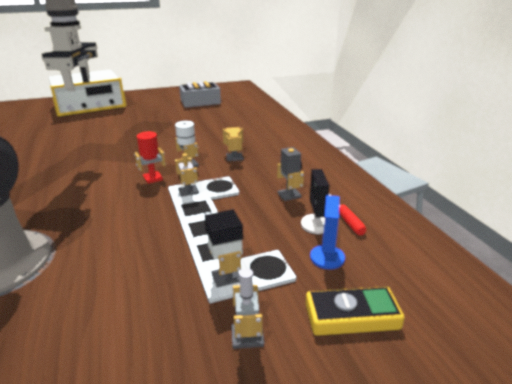

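```bash
cat > h.py <<'E'
import numpy as np,cv2
from scipy.spatial.transform import Rotation as R
from cell import robot
np.set_printoptions(precision=4,suppress=True)
def cam(n):
    s=robot.observe(); c=robot.read_camera(n)
    if n=="wrist":
        T=np.eye(4); T[:3,:3]=R.from_euler('xyz',s["tool_rot"]).as_matrix(); T[:3,3]=s["tool_pos"]
        T=T@np.array(c["T_tool_cam"]); Rm,t=T[:3,:3],T[:3,3]
    else: Rm,t=R.from_euler('xyz',c["rotation"]).as_matrix(),np.array(c["xyz"])
    return c["pixels"],np.array(c["intrinsics"]),Rm,t
def ray(K,Rm,t,uv,z):
    uv=np.atleast_2d(uv).astype(float)
    d=np.c_[(uv[:,0]-K[0,2])/K[0,0],-(uv[:,1]-K[1,2])/K[1,1],-np.ones(len(uv))]@Rm.T
    return (t+d*((z-t[2])/d[:,2])[:,None])[:,:2]
def proj(K,Rm,t,P):
    p=(np.atleast_2d(P)-t)@Rm
    return np.c_[K[0,0]*p[:,0]/-p[:,2]+K[0,2],K[1,1]*p[:,1]/p[:,2]+K[1,2]]
E
python3 - <<'E'
from h import *
im,K,Rm,t=cam("top")
hsv=cv2.cvtColor(im,cv2.COLOR_RGB2HSV)
# mats & pads
dark=(hsv[:,:,2]<45).astype(np.uint8)
n,l,st,ce=cv2.connectedComponentsWithStats(dark)
for i in range(1,n):
    if st[i,4]>60 and 100<ce[i,0]<430 and 110<ce[i,1]<300:
        print("dark",st[i],ce[i],ray(K,Rm,t,ce[i],.012)[0], cv2.minAreaRect(np.argwhere(l==i)[:,::-1].astype(np.int32)))
cv2.imwrite("pics/crop.png",cv2.resize(im[110:300,100:430,::-1],None,fx=2.4,fy=2.4,interpolation=cv2.INTER_CUBIC))
w=robot.read_camera("wrist"); print(w["T_tool_cam"],w["intrinsics"])
E
```

```text
dark [277 142  31  14 178] [291.6517 148.5899] [ 0.6932 -0.0863] ((291.31768798828125, 148.5706024169922), (30.804119110107422, 7.484099864959717), 12.52880859375)
dark [228 242   9  16 120] [231.9417 249.8917] [0.42  0.082] ((232.0, 249.5), (15.0, 8.0), 90.0)
[[-0.0007  0.9614  0.2752  0.0746]
 [ 1.      0.0009 -0.0003 -0.0009]
 [-0.0005  0.2752 -0.9614 -0.1788]
 [ 0.      0.      0.      1.    ]] [[298.6696   0.     255.9666]
 [  0.     298.6696 189.4731]
 [  0.       0.       1.    ]]
```

View pics/crop.png

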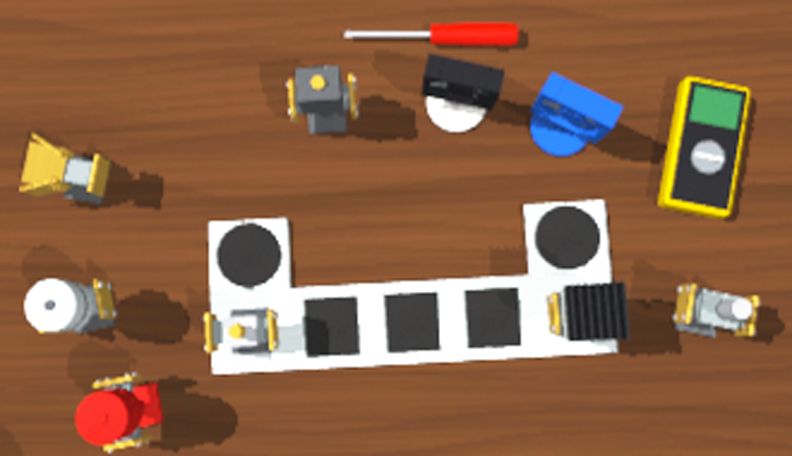

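Run:
```python
from h import *
im,K,Rm,t=cam("top")
f=lambda u,v:(100+u/2.4-.2,110+v/2.4-.2)
hsv=cv2.cvtColor(im,cv2.COLOR_RGB2HSV)
g=((hsv[:,:,2]<90)&(hsv[:,:,1]<80)).astype(np.uint8)
n,l,st,ce=cv2.connectedComponentsWithStats(g)
for i in range(1,n):
    if st[i,4]>150 and 100<ce[i,0]<430 and 110<ce[i,1]<300:
        print(st[i],ce[i],ray(K,Rm,t,ce[i],.012)[0])
for nm,u,v,z in [("matL",249,255,.012),("matR",568,237,.012),("padM",412,322,.012),("padR",493,318,.012),("padL",332,327,.012),("att",742,308,.135),("freq",50,305,.132),("box",318,83,.126),("fan topbar L",430,57,.126),("fan topbar R",503,70,.126),("foot",456,112,.01)]:
    print(nm,ray(K,Rm,t,f(u,v),z)[0])
```

```text
[277 133  33  23 529] [292.4405 143.7391] [ 0.7069 -0.0889]
[380 145  30  52 607] [393.5502 177.7084] [ 0.6051 -0.3596]
[224 150  21  16 192] [235.724  157.4688] [0.6722 0.0685]
[324 196  26  26 529] [336.0964 208.5085] [ 0.5247 -0.2004]
[191 203  26  26 518] [203.3629 215.8977] [0.5126 0.1584]
[336 228  26  24 570] [348.4737 239.5965] [ 0.4409 -0.2292]
[294 230  23  25 495] [305.0626 242.0404] [ 0.4368 -0.1137]
[261 232  22  24 493] [271.5578 243.7606] [ 0.434  -0.0242]
[227 234  23  24 497] [237.7223 245.6821] [0.4308 0.0664]
matL [0.5122 0.1579]
matR [ 0.5246 -0.2014]
padM [ 0.4335 -0.024 ]
padR [ 0.4361 -0.1141]
padL [0.4298 0.0653]
att [ 0.4402 -0.343 ]
freq [0.4573 0.3374]
box [0.6784 0.0683]
fan topbar L [ 0.7028 -0.0473]
fan topbar R [ 0.6871 -0.1215]
foot [ 0.6716 -0.0806]
```

Call:
step_arm --motion '[[[0,0,-0.6],0.15],[[-0.6,-0.1,-1.07],0.32],[[-1.4,-0.22,-1.07],0.5],[[-2.2,-0.35,-1.07],0.68],[[-3.0,-0.47,-1.07],0.86],[[-3.8,-0.6,-1.07],1.04],[[-4.5,-0.7,-1.07],1.21],[[-5.0,-0.78,-1.07],1.21],[[-5.15,-0.81,-1.07],1.21],[[-5.15,-0.81,-1.07],1.21]]' --hand 0 --squeeze 25

```text
time: 1.5
tool_pos: [0.4567, 0.3371, 0.2706]
tool_rot: [-3.141, -0.0, 1.571]
contact_force: [-0.4, 0.6, 0.6]
opening: 0.0916
grip_force: 0.0
```

```bash
cat >> h.py <<'E'
def to(p,yaw,s=None):
    "shift (units) and spin for step_arm to reach world p with yaw"
    s=s or robot.observe(); M=R.from_euler('xyz',s["tool_rot"]).as_matrix()
    d=M.T@(np.array(p)-s["tool_pos"])/.06
    print("at",s["tool_pos"],s["tool_rot"],"op",s["opening"],"t",s["time"],"-> shift",d.round(2),"spin",round((s["tool_rot"][2]-yaw+np.pi)%(2*np.pi)-np.pi,3))
E
python3 - <<'E'
from h import *
to([.4573,.3374,.27],np.pi/2)
im,K,Rm,t=cam("wrist"); cv2.imwrite("pics/w1.png",im[:,:,::-1]); np.savez("w1.npz",K=K,Rm=Rm,t=t)
E
```

```text
at [0.4567 0.3371 0.2706] [-3.1409 -0.0001  1.5714] op 0.09160904144607229 t 1.5 -> shift [0.   0.01 0.01] spin 0.001
```

View pics/w1.png

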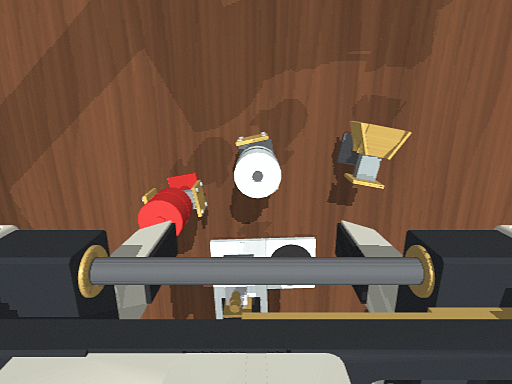

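Run:
```python
from h import *
w=np.load("w1.npz");K,Rm,t=w["K"],w["Rm"],w["t"]
print("drum",ray(K,Rm,t,[(258,175),(258,176)],.132))
print("red",ray(K,Rm,t,[(164,220)],.132))
a=ray(K,Rm,t,[(236,144),(268,133)],.0805);d=a[1]-a[0];print(a,np.degrees(np.arctan2(d[1],d[0])))
im=cv2.imread("pics/w1.png");cv2.imwrite("pics/w1c.png",cv2.resize(im[120:240,130:330],None,fx=4,fy=4,interpolation=cv2.INTER_CUBIC))
to([.4573,.3374,.27],np.pi/2)
```

```text
drum [[0.4581 0.3363]
 [0.4581 0.3352]]
red [[0.3511 0.2837]]
[[0.4312 0.3634]
 [0.4704 0.3767]] 18.801186036155734
at [0.4562 0.3375 0.2707] [-3.1409 -0.0002  1.5722] op 0.09208033896379612 t 1.55 -> shift [-0.    0.02  0.01] spin 0.001
```

View pics/w1c.png

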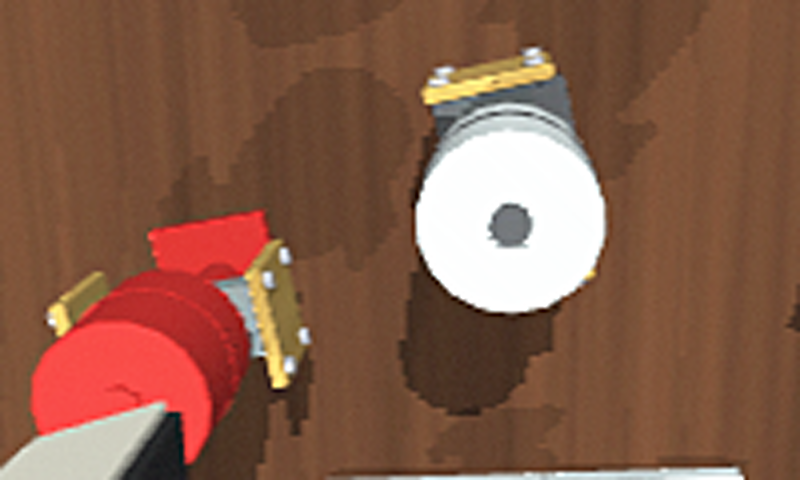

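Call:
step_arm --motion '[[[-0.02,0.03,0.4],-0.1],[[-0.02,0.03,1.0],-0.2],[[-0.02,0.03,1.6],-0.2],[[-0.02,0.03,2.1],-0.2],[[-0.02,0.03,2.5],-0.2],[[-0.02,0.03,2.7],-0.2],[[-0.02,0.03,2.76],-0.2],[[-0.02,0.03,2.76],-0.2]]'

```text
time: 2.55
tool_pos: [0.4589, 0.3364, 0.106]
tool_rot: [3.14, -0.0, 1.772]
contact_force: [0.2, 0.4, 0.1]
opening: 0.0917
grip_force: 0.0
```

Call:
step_arm --motion '[[[0,0,0],0],[[0,0,0],0],[[0,0,0],0],[[0,0,0],0],[[0,0,0],0],[[0,0,0],0],[[0,0,0],0]]' --hand 255

```text
time: 3.42
tool_pos: [0.4587, 0.3359, 0.1053]
tool_rot: [-3.141, -0.0, 1.772]
contact_force: [-0.9, -0.2, 2.4]
opening: 0.0509
grip_force: 25.0
```

Call:
step_arm --motion '[[[0,0,-0.2],0],[[0,0,-0.6],0],[[0,0,-1.1],0],[[0,0,-1.6],0],[[0,0,-2.1],0],[[0,0,-2.5],0],[[-0.2,-0.06,-2.6],0.05],[[-0.6,-0.17,-2.6],0.1],[[-1.1,-0.31,-2.6],0.168],[[-1.6,-0.44,-2.6],0.168]]'

```text
time: 4.68
tool_pos: [0.4511, 0.2347, 0.2601]
tool_rot: [-3.139, 0.001, 1.601]
contact_force: [0.3, -1.6, -3.8]
opening: 0.0508
grip_force: 25.0
```

Run:
```python
from h import *
to([.4338,-.0240,.26],1.604)
```

```text
at [0.4511 0.2347 0.2601] [-3.1395  0.0011  1.6011] op 0.050781580403793464 t 4.675 -> shift [-4.3  -0.42  0.01] spin -0.003
```

Call:
step_arm --motion '[[[-0.5,-0.05,0],0],[[-1.0,-0.1,0],0],[[-1.5,-0.15,0],0],[[-2.0,-0.2,0],0],[[-2.5,-0.25,0],0],[[-3.0,-0.3,0],0],[[-3.5,-0.35,0],0],[[-4.0,-0.39,0],0],[[-4.25,-0.41,0],0],[[-4.3,-0.42,0],0]]'

```text
time: 5.92
tool_pos: [0.4349, -0.0227, 0.2608]
tool_rot: [-3.141, -0.0, 1.601]
contact_force: [-0.5, -0.8, -3.5]
opening: 0.0509
grip_force: 25.0
```

Call:
step_arm --motion '[[[0,0,0],0],[[0,0,0.3],0],[[0,0,0.8],0],[[0,0,1.3],0],[[0,0,1.8],0],[[0,0,2.1],0],[[0,0,2.2],0],[[0,0,2.2],0]]'

```text
time: 6.92
tool_pos: [0.4356, -0.0216, 0.1294]
tool_rot: [3.142, -0.0, 1.605]
contact_force: [-0.1, -0.9, -4.4]
opening: 0.051
grip_force: 25.0
```

Run:
```python
from h import *
to([.4338,-.0240,.1185],1.604)
```

```text
at [ 0.4356 -0.0216  0.1294] [ 3.1415 -0.0002  1.6045] op 0.05103642051042989 t 6.925 -> shift [-0.04 -0.03  0.18] spin 0.001
```

Call:
step_arm --motion '[[[-0.03,-0.03,0.06],0],[[-0.03,-0.03,0.12],0],[[-0.03,-0.03,0.17],0],[[-0.03,-0.03,0.2],0],[[-0.03,-0.03,0.2],0]]'

```text
time: 7.55
tool_pos: [0.4337, -0.024, 0.1173]
tool_rot: [3.141, -0.0, 1.604]
contact_force: [0.3, -0.3, -2.3]
opening: 0.0508
grip_force: 25.0
```

Call:
step_arm --motion '[[[0,0,0],0],[[0,0,0],0],[[0,0,0],0],[[0,0,0],0],[[0,0,-0.4],0],[[0,0,-1.0],0],[[0,0,-1.6],0],[[0,0,-2.2],0],[[0,0,-2.5],0],[[0,0,-2.5],0]]' --hand 0

```text
time: 8.8
tool_pos: [0.4343, -0.0241, 0.2683]
tool_rot: [3.139, 0.001, 1.604]
contact_force: [-0.0, 0.6, -0.8]
opening: 0.0918
grip_force: 0.0
```

Run:
```python
from h import *
to([.6784,.0683,.27],1.571)
to([.4402,-.343,.27],1.571)
```

```text
at [ 0.4343 -0.0241  0.2683] [3.1386 0.0007 1.6039] op 0.09180322729272039 t 8.8 -> shift [ 1.4   4.12 -0.02] spin 0.033
at [ 0.4343 -0.0241  0.2683] [3.1386 0.0007 1.6039] op 0.09180322729272039 t 8.8 -> shift [-5.32 -0.08 -0.03] spin 0.033
```

Call:
step_arm --motion '[[[-0.5,0,0],0.033],[[-1.2,-0.02,0],0.033],[[-2.0,-0.03,0],0.033],[[-2.8,-0.04,0],0.033],[[-3.6,-0.05,0],0.033],[[-4.4,-0.07,0],0.033],[[-5.0,-0.08,0],0.033],[[-5.3,-0.08,0],0.033],[[-5.32,-0.08,0],0.033]]'

```text
time: 9.93
tool_pos: [0.4391, -0.3432, 0.266]
tool_rot: [-3.14, -0.002, 1.57]
contact_force: [0.3, 1.8, 0.4]
opening: 0.0924
grip_force: 0.0
```

Run:
```python
from h import *
to([.4402,-.343,.27],1.571)
im,K,Rm,t=cam("wrist"); np.savez("w2.npz",K=K,Rm=Rm,t=t)
print(proj(K,Rm,t,[.4402,-.343,.135]))
cv2.imwrite("pics/w2c.png",cv2.resize(im[90:240,150:350,::-1],None,fx=4,fy=4,interpolation=cv2.INTER_CUBIC))
```

```text
at [ 0.4391 -0.3432  0.266 ] [-3.1404 -0.0017  1.5698] op 0.09237808474723154 t 9.925 -> shift [ 0.    0.02 -0.07] spin -0.001
[[257.8593 175.8437]]
```

View pics/w2c.png

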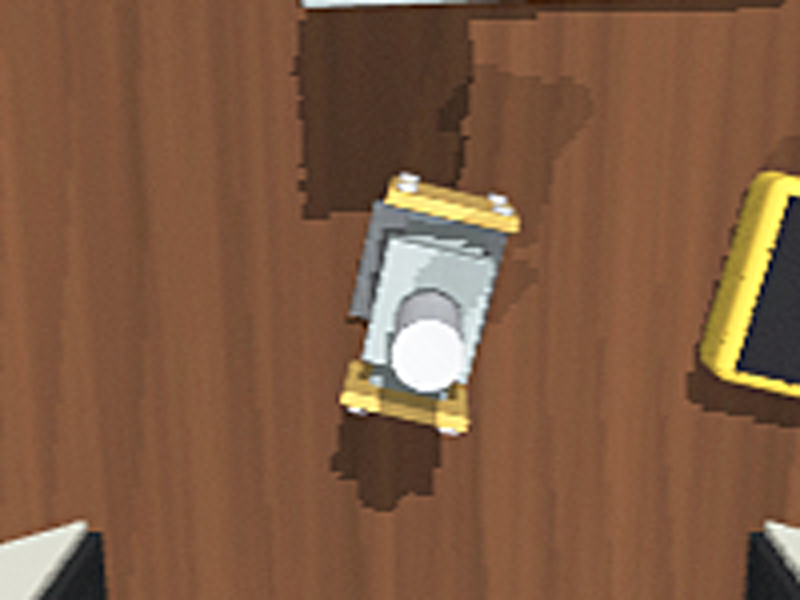

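Run:
```python
from h import *
w=np.load("w2.npz");K,Rm,t=w["K"],w["Rm"],w["t"]
f=lambda u,v:(150+u/4-.375,90+v/4-.375)
print("thimble",ray(K,Rm,t,f(428,355),.135))
for p,q in [((388,203),(518,232)),((345,402),(468,432))]:
    a=ray(K,Rm,t,[f(*p),f(*q)],.0805);d=a[1]-a[0];print(a.mean(0),np.hypot(*d),np.degrees(np.arctan2(d[1],d[0])))
```

```text
thimble [[ 0.4389 -0.3458]]
[ 0.4466 -0.3161] 0.040536230791448365 -12.604873506341889
[ 0.4321 -0.3794] 0.04038524256669699 -14.370877926008035
```

Call:
step_arm --motion '[[[-0.05,0,0.4],0.12],[[-0.05,0,1.0],0.23],[[-0.05,0,1.6],0.23],[[-0.05,0,2.1],0.23],[[-0.05,0,2.45],0.23],[[-0.05,0,2.55],0.23],[[-0.05,0,2.55],0.23]]'

```text
time: 10.85
tool_pos: [0.4397, -0.3454, 0.1147]
tool_rot: [3.141, -0.0, 1.342]
contact_force: [-0.2, -0.0, 0.4]
opening: 0.0919
grip_force: 0.0
```

Call:
step_arm --motion '[[[0,0,0],0],[[0,0,0],0],[[0,0,0],0],[[0,0,0],0],[[0,0,0],0],[[0,0,0],0],[[0,0,0],0],[[0,0,0],0]]' --hand 255

```text
time: 11.85
tool_pos: [0.4394, -0.3462, 0.1143]
tool_rot: [3.141, 0.0, 1.341]
contact_force: [-2.9, 0.6, 14.2]
opening: 0.0162
grip_force: 7.8
```

Run:
```python
from h import *
to([.4368,-.1140,.275],1.604)
```

```text
at [ 0.4394 -0.3462  0.1143] [3.1413 0.0001 1.3408] op 0.016217890005091044 t 11.85 -> shift [ 3.76 -0.92 -2.68] spin -0.263
```

Call:
step_arm --motion '[[[0,0,0],0],[[0,0,0],0]]'

```text
time: 12.1
tool_pos: [0.4397, -0.3469, 0.116]
tool_rot: [3.14, 0.002, 1.341]
contact_force: [-2.8, 1.0, 11.8]
opening: 0.0009
grip_force: 5.8
```

Run:
```python
from h import *
to([.4368,-.1140,.275],1.604)
s=robot.observe();print(s["contact_force"],s["torque"],s["grip_force"])
im,K,Rm,t=cam("wrist")
print(proj(K,Rm,t,[.439,-.346,.135]))
cv2.imwrite("pics/w3c.png",cv2.resize(im[100:384,100:412,::-1],None,fx=2,fy=2))
```

```text
at [ 0.4397 -0.3469  0.116 ] [3.1395 0.0018 1.3409] op 0.0008795141164418854 t 12.1 -> shift [ 3.76 -0.93 -2.66] spin -0.263
[-2.7972  0.9684 11.7723] [ 0.1051  0.5576 -0.0013] 5.8265607606153935
[[255.1856 234.2571]]
```

View pics/w3c.png

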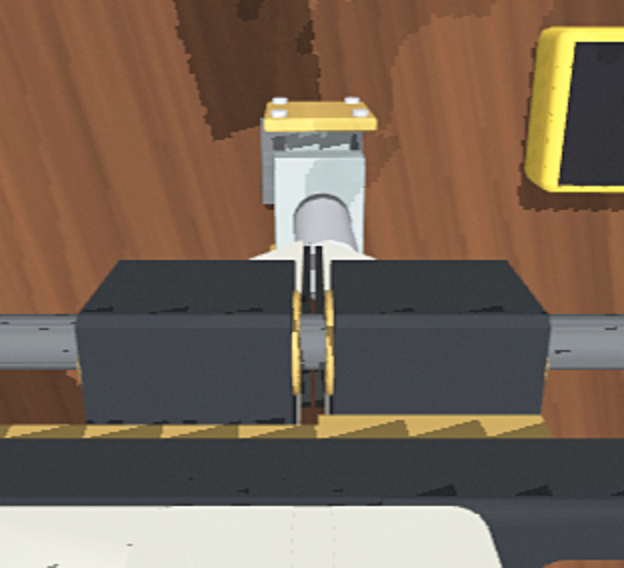

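Run:
```python
from h import *
im,K,Rm,t=cam("side")
p=proj(K,Rm,t,[.439,-.346,.07])[0]; print(p)
u,v=p.astype(int)
print(proj(K,Rm,t,[[.439,-.346,0],[.439,-.346,.135]])-[u-70,v-80])
cv2.imwrite("pics/s3c.png",cv2.resize(im[max(v-80,0):v+60,u-70:u+70,::-1],None,fx=4,fy=4,interpolation=cv2.INTER_CUBIC))
```

```text
[247.0401 305.5047]
[[ 70.8346 112.1518]
 [ 69.221   47.8741]]
```

View pics/s3c.png

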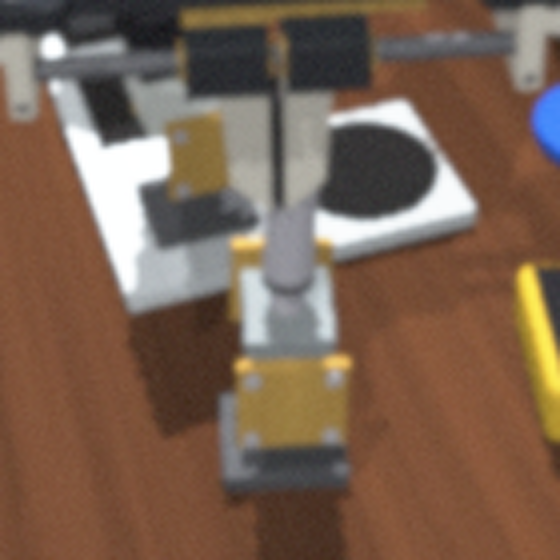

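Call:
step_arm --motion '[[[0,0,0],0],[[0,0,0],0],[[0,0,0],0],[[0,0,0],0],[[0,0,0],0]]' --hand 0

```text
time: 12.82
tool_pos: [0.4404, -0.347, 0.1157]
tool_rot: [3.138, 0.002, 1.341]
contact_force: [0.3, 0.0, 9.7]
opening: 0.0458
grip_force: 4.7
```

Call:
step_arm --motion '[[[0,0,-0.4],0],[[0,0,-1.0],0],[[0,0,-1.6],0],[[0,0,-2.2],0],[[0,0,-2.5],0],[[0,0,-2.5],0],[[0,0,-2.5],0]]'

```text
time: 13.7
tool_pos: [0.439, -0.3458, 0.2628]
tool_rot: [-3.14, -0.001, 1.341]
contact_force: [-0.9, -0.1, -0.8]
opening: 0.0917
grip_force: 0.0
```

Run:
```python
from h import *
to([.439,-.346,.266],1.341)
im,K,Rm,t=cam("wrist"); np.savez("w4.npz",K=K,Rm=Rm,t=t)
print(proj(K,Rm,t,[.439,-.346,.135]))
cv2.imwrite("pics/w4c.png",cv2.resize(im[90:240,150:350,::-1],None,fx=4,fy=4,interpolation=cv2.INTER_CUBIC))
```

```text
at [ 0.439  -0.3458  0.2628] [-3.1397 -0.0013  1.3408] op 0.09166985399287522 t 13.7 -> shift [-0.    0.   -0.05] spin -0.0
[[256.8386 176.8048]]
```

View pics/w4c.png

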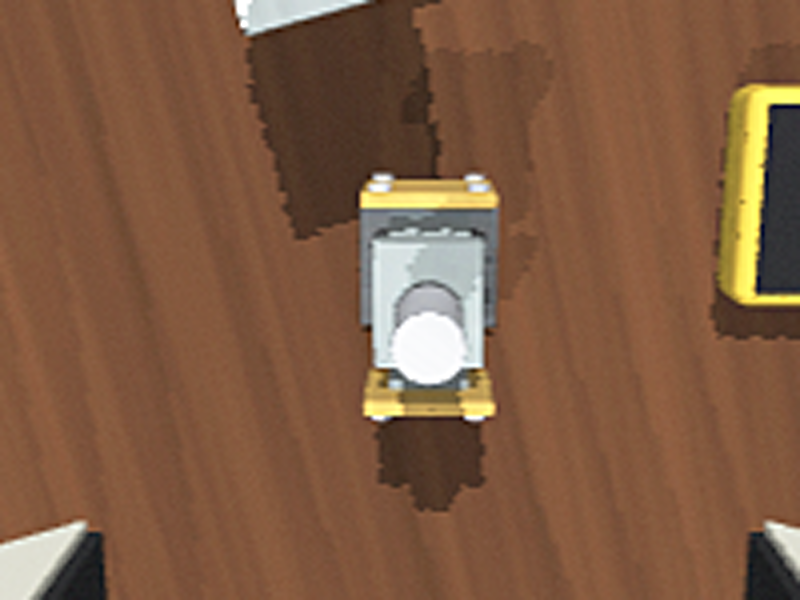

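Run:
```python
from h import *
print(robot.tip_extent,[a for a in dir(robot) if a[0]!='_'])
w=np.load("w4.npz")
```

```text
0.017 ['IKError', 'hand_in', 'observe', 'read_camera', 'tip_extent']
```

Call:
step_arm --motion '[[[0,0,0.6],0],[[0,0,1.2],0],[[0,0,1.8],0],[[0,0,2.3],0],[[0,0,2.6],0],[[0,0,2.8],0],[[0,0,2.95],0],[[0,0,3.0],0],[[0,0,3.0],0]]'

```text
time: 14.88
tool_pos: [0.4395, -0.3463, 0.0844]
tool_rot: [3.141, 0.0, 1.341]
contact_force: [-0.3, 0.0, -0.1]
opening: 0.0917
grip_force: 0.0
```

Call:
step_arm --motion '[[[0,0,0],0],[[0,0,0],0],[[0,0,0],0],[[0,0,0],0],[[0,0,0],0],[[0,0,0],0],[[0,0,0],0],[[0,0,0],0],[[0,0,0],0]]' --hand 255

```text
time: 16.0
tool_pos: [0.4395, -0.3462, 0.0842]
tool_rot: [3.141, -0.0, 1.341]
contact_force: [0.5, -0.3, -0.3]
opening: 0.0196
grip_force: 25.0
```

Call:
step_arm --motion '[[[0,0,-0.2],0],[[0,0,-0.6],0],[[0,0,-1.1],0],[[0,0,-1.6],0],[[0,0,-2.1],0],[[0,0,-2.6],0],[[0.05,0,-2.85],0],[[0.25,-0.06,-2.9],-0.05],[[0.65,-0.16,-2.9],-0.12],[[1.1,-0.27,-2.9],-0.2]]'

```text
time: 17.25
tool_pos: [0.4378, -0.2763, 0.2567]
tool_rot: [-3.139, -0.002, 1.545]
contact_force: [0.7, 0.3, -3.7]
opening: 0.0189
grip_force: 25.0
```

Run:
```python
from h import *
to([.4368,-.114,.258],1.604)
```

```text
at [ 0.4378 -0.2763  0.2567] [-3.1393 -0.0023  1.545 ] op 0.01885422727528083 t 17.25 -> shift [ 2.7  -0.09 -0.02] spin -0.059
```

Call:
step_arm --motion '[[[0.45,-0.01,0],-0.03],[[0.9,-0.03,0],-0.06],[[1.35,-0.04,0],-0.06],[[1.8,-0.06,0],-0.06],[[2.25,-0.07,0],-0.06],[[2.55,-0.09,0],-0.06],[[2.7,-0.09,0],-0.06],[[2.7,-0.09,0],-0.06],[[2.7,-0.09,0.3],-0.06],[[2.7,-0.09,0.7],-0.06]]'

```text
time: 18.5
tool_pos: [0.4385, -0.1171, 0.216]
tool_rot: [3.14, 0.001, 1.6]
contact_force: [0.3, 0.0, -3.5]
opening: 0.0191
grip_force: 25.0
```

Run:
```python
from h import *
to([.4368,-.114,.0962],1.604)
```

```text
at [ 0.4385 -0.1171  0.216 ] [3.1402 0.0011 1.6003] op 0.019120871657583544 t 18.5 -> shift [ 0.06 -0.03  2.  ] spin -0.004
```

Call:
step_arm --motion '[[[0.04,-0.03,0.3],0],[[0.04,-0.03,0.8],0],[[0.04,-0.03,1.3],0],[[0.04,-0.03,1.65],0],[[0.04,-0.03,1.75],0],[[0.04,-0.03,1.75],0]]'

```text
time: 19.25
tool_pos: [0.4364, -0.1143, 0.1113]
tool_rot: [-3.142, 0.0, 1.6]
contact_force: [-0.7, -0.3, -2.3]
opening: 0.0196
grip_force: 25.0
```

Run:
```python
from h import *
to([.4368,-.114,.0962],1.604)
```

```text
at [ 0.4364 -0.1143  0.1113] [-3.1416  0.      1.6003] op 0.019571108411730476 t 19.25 -> shift [0.   0.01 0.25] spin -0.004
```

Call:
step_arm --motion '[[[0,0,0.1],0],[[0,0,0.18],0],[[0,0,0.24],0],[[0,0,0.26],0],[[0,0,0.26],0]]'

```text
time: 19.88
tool_pos: [0.4364, -0.1138, 0.0961]
tool_rot: [3.141, 0.0, 1.601]
contact_force: [-2.3, 0.2, 2.9]
opening: 0.0198
grip_force: 25.0
```

Call:
step_arm --motion '[[[0,0,0],0],[[0,0,0],0],[[0,0,0],0],[[0,0,0],0],[[0,0,0],0],[[0,0,-0.4],0],[[0,0,-1.0],0],[[0,0,-1.6],0],[[0,0,-2.2],0],[[0,0,-2.9],0]]' --hand 0

```text
time: 21.12
tool_pos: [0.4358, -0.1136, 0.2705]
tool_rot: [-3.141, -0.0, 1.601]
contact_force: [0.2, -0.2, 0.7]
opening: 0.0917
grip_force: 0.0
```

Run:
```python
from h import *
to([.6784,.0683,.27],1.571)
```

```text
at [ 0.4358 -0.1136  0.2705] [-3.1409 -0.0005  1.6008] op 0.09174025254299728 t 21.125 -> shift [2.91 4.13 0.01] spin 0.03
```

Call:
step_arm --motion '[[[0.3,0.4,0],0.03],[[0.75,1.05,0],0.03],[[1.2,1.7,0],0.03],[[1.65,2.35,0],0.03],[[2.1,3.0,0],0.03],[[2.5,3.55,0],0.03],[[2.8,3.97,0],0.03],[[2.91,4.13,0],0.03],[[2.91,4.13,0],0.03],[[2.91,4.13,0],0.03]]'

```text
time: 22.38
tool_pos: [0.6783, 0.0678, 0.2695]
tool_rot: [-3.141, 0.0, 1.571]
contact_force: [-0.7, 0.3, -0.6]
opening: 0.0915
grip_force: 0.0
```

Run:
```python
from h import *
to([.6784,.0683,.27],1.571)
im,K,Rm,t=cam("wrist"); np.savez("w5.npz",K=K,Rm=Rm,t=t)
print(proj(K,Rm,t,[.6784,.0683,.126]))
cv2.imwrite("pics/w5c.png",cv2.resize(im[90:240,150:350,::-1],None,fx=4,fy=4,interpolation=cv2.INTER_CUBIC))
```

```text
at [0.6783 0.0678 0.2695] [-3.1412  0.0001  1.5705] op 0.09148976526539808 t 22.375 -> shift [ 0.01  0.   -0.01] spin -0.0
[[256.8037 172.8039]]
```

View pics/w5c.png

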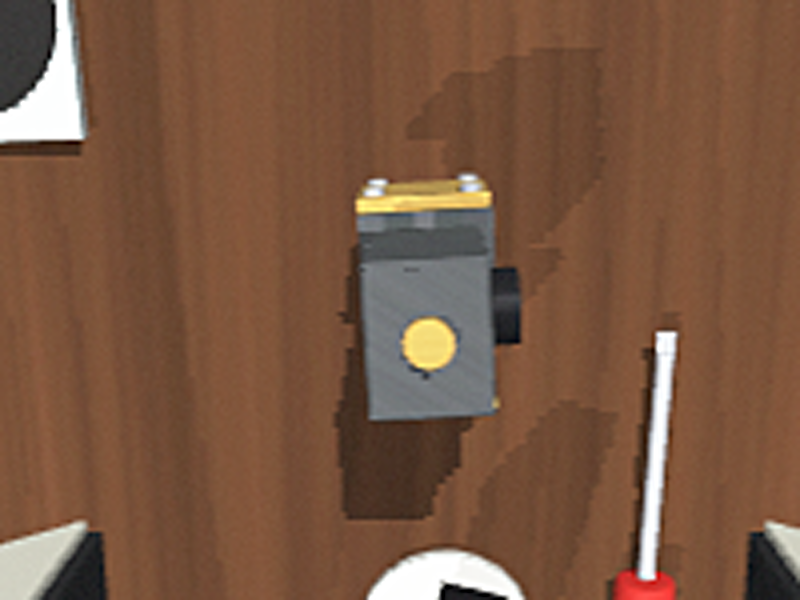

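Run:
```python
from h import *
w=np.load("w5.npz");K,Rm,t=w["K"],w["Rm"],w["t"]
f=lambda p:(150+p[0]/4-.375,90+p[1]/4-.375)
a=ray(K,Rm,t,[f(p) for p in [(360,262),(487,254),(495,412),(369,420)]],.126)
print(a,a.mean(0))
for i,j in [(0,1),(3,2),(3,0),(2,1)]:
    d=a[j]-a[i];print(np.hypot(*d),np.degrees(np.arctan2(d[1],d[0])))
to(list(a.mean(0))+[.083],1.571)
```

```text
[[0.6597 0.088 ]
 [0.6942 0.0901]
 [0.6971 0.0454]
 [0.6615 0.0431]] [0.6781 0.0667]
0.03454871517598332 3.5795489036641985
0.03558272952510997 3.7574262554847895
0.04492419724428474 92.3176654135909
0.04480285636174318 93.63647191916166
at [0.6783 0.0677 0.2698] [-3.1415  0.0001  1.5702] op 0.09164077875886417 t 22.425 -> shift [-0.02 -0.    3.11] spin -0.001
```

Call:
step_arm --motion '[[[-0.02,0,0.6],-0.058],[[-0.02,0,1.2],-0.058],[[-0.02,0,1.8],-0.058],[[-0.02,0,2.4],-0.058],[[-0.02,0,2.7],-0.058],[[-0.02,0,2.9],-0.058],[[-0.02,0,3.05],-0.058],[[-0.02,0,3.11],-0.058],[[-0.02,0,3.11],-0.058]]'

```text
time: 23.55
tool_pos: [0.6789, 0.067, 0.0835]
tool_rot: [3.141, -0.0, 1.629]
contact_force: [0.2, 0.2, 0.8]
opening: 0.0921
grip_force: 0.0
```

Call:
step_arm --motion '[[[0,0,0],0],[[0,0,0],0],[[0,0,0],0],[[0,0,0],0],[[0,0,0],0],[[0,0,0],0],[[0,0,0],0],[[0,0,0],0]]' --hand 255

```text
time: 24.55
tool_pos: [0.6787, 0.067, 0.083]
tool_rot: [3.141, -0.0, 1.629]
contact_force: [1.0, -1.0, -0.6]
opening: 0.0361
grip_force: 25.0
```

Run:
```python
from h import *
to([.4308,.066,.25],1.604)
```

```text
at [0.6787 0.067  0.083 ] [ 3.1414 -0.0001  1.6288] op 0.03614776758363898 t 24.55 -> shift [ 0.22 -4.13 -2.78] spin 0.025
```

Call:
step_arm --motion '[[[0,0,-0.2],0],[[0,0,-0.6],0],[[0,0,-1.1],0],[[0,0,-1.6],0],[[0,0,-2.1],0],[[0,0,-2.6],0],[[0,-0.2,-2.78],0.025],[[0.03,-0.6,-2.78],0.025],[[0.06,-1.1,-2.78],0.025],[[0.09,-1.6,-2.78],0.025]]'

```text
time: 25.8
tool_pos: [0.5799, 0.0668, 0.2486]
tool_rot: [-3.139, -0.0, 1.603]
contact_force: [0.5, 0.4, -5.4]
opening: 0.0361
grip_force: 25.0
```

Call:
step_arm --motion '[[[0.02,-0.5,0],0],[[0.05,-1.0,0],0],[[0.08,-1.5,0],0],[[0.1,-2.0,0],0],[[0.12,-2.35,0],0],[[0.13,-2.5,0],0],[[0.13,-2.53,0],0],[[0.13,-2.53,0.2],0],[[0.13,-2.53,0.6],0],[[0.13,-2.53,1.0],0]]'

```text
time: 27.05
tool_pos: [0.4309, 0.0695, 0.1882]
tool_rot: [-3.141, -0.0, 1.603]
contact_force: [-0.6, 0.1, -5.8]
opening: 0.0359
grip_force: 25.0
```

Run:
```python
from h import *
to([.4308,.066,.095],1.604)
```

```text
at [0.4309 0.0695 0.1882] [-3.1411 -0.0001  1.6034] op 0.03585043327975427 t 27.05 -> shift [-0.06 -0.    1.55] spin -0.001
```

Call:
step_arm --motion '[[[-0.06,0,0.3],0],[[-0.06,0,0.7],0],[[-0.06,0,1.1],0],[[-0.06,0,1.35],0],[[-0.06,0,1.4],0],[[-0.06,0,1.45],0],[[-0.06,0,1.5],0],[[-0.06,0,1.53],0],[[-0.06,0,1.53],0]]'

```text
time: 28.18
tool_pos: [0.4307, 0.066, 0.0981]
tool_rot: [3.141, -0.0, 1.604]
contact_force: [-0.0, -0.7, -5.9]
opening: 0.0357
grip_force: 25.0
```

Run:
```python
from h import *
to([.4308,.066,.095],1.604); print(robot.observe()["contact_force"])
```

```text
at [0.4307 0.066  0.0981] [ 3.1413 -0.0001  1.6038] op 0.03573401991261943 t 28.175 -> shift [-0.    0.    0.05] spin -0.0
[-0.0124 -0.6696 -5.9082]
```

Call:
step_arm --motion '[[[0,0,0.03],0],[[0,0,0.05],0],[[0,0,0.06],0],[[0,0,0.06],0]]'

```text
time: 28.68
tool_pos: [0.4309, 0.066, 0.0949]
tool_rot: [3.141, -0.0, 1.604]
contact_force: [-2.4, -0.2, 4.2]
opening: 0.0358
grip_force: 25.0
```

Call:
step_arm --motion '[[[0,0,0],0],[[0,0,0],0],[[0,0,0],0],[[0,0,0],0],[[0,0,0],0],[[0,0,-0.4],0],[[0,0,-1.0],0],[[0,0,-1.6],0],[[0,0,-2.2],0],[[0,0,-2.9],0]]' --hand 0

```text
time: 29.92
tool_pos: [0.4302, 0.066, 0.2694]
tool_rot: [-3.141, -0.0, 1.604]
contact_force: [-0.6, 0.1, 0.1]
opening: 0.0916
grip_force: 0.0
```

Run:
```python
from h import *
to([.69,-.083,.27],1.571)
```

```text
at [0.4302 0.066  0.2694] [-3.1408 -0.0001  1.6038] op 0.09160843532357045 t 29.925 -> shift [-2.62  4.25 -0.01] spin 0.033
```

Call:
step_arm --motion '[[[-0.3,0.5,0],0.033],[[-0.7,1.1,0],0.033],[[-1.1,1.75,0],0.033],[[-1.5,2.4,0],0.033],[[-1.9,3.05,0],0.033],[[-2.25,3.6,0],0.033],[[-2.5,4.05,0],0.033],[[-2.62,4.25,0],0.033],[[-2.62,4.25,0],0.033],[[-2.62,4.25,0],0.033]]'

```text
time: 31.18
tool_pos: [0.6903, -0.0823, 0.2683]
tool_rot: [-3.141, -0.0, 1.571]
contact_force: [-1.1, 0.2, 0.4]
opening: 0.092
grip_force: 0.0
```

Run:
```python
from h import *
to([.69,-.083,.27],1.571)
im,K,Rm,t=cam("wrist"); np.savez("w6.npz",K=K,Rm=Rm,t=t)
cv2.imwrite("pics/w6c.png",cv2.resize(im[90:240,150:350,::-1],None,fx=4,fy=4,interpolation=cv2.INTER_CUBIC))
```

```text
at [ 0.6903 -0.0823  0.2683] [-3.1411 -0.0003  1.5711] op 0.09203299842562135 t 31.175 -> shift [-0.01 -0.   -0.03] spin 0.0
```

View pics/w6c.png

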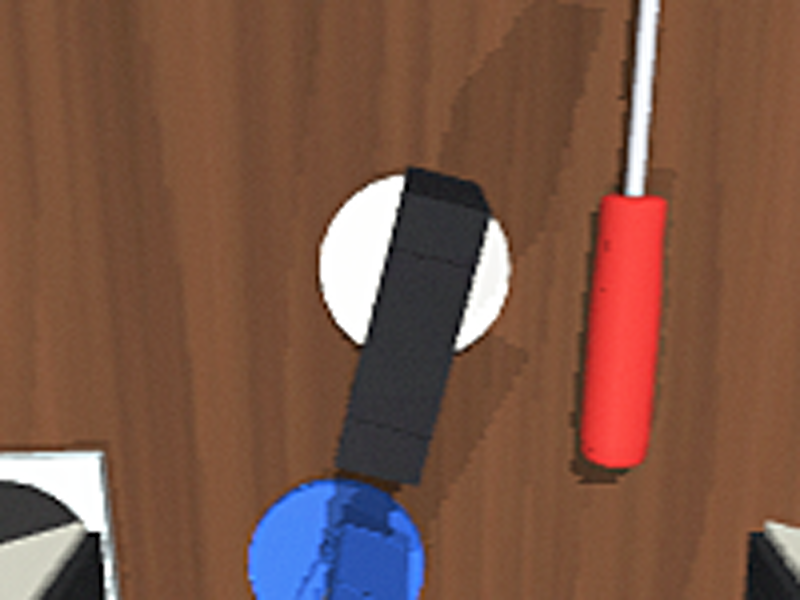

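Run:
```python
from h import *
w=np.load("w6.npz");K,Rm,t=w["K"],w["Rm"],w["t"]
f=lambda p:(150+p[0]/4-.375,90+p[1]/4-.375)
a=ray(K,Rm,t,[f(p) for p in [(402,193),(489,216),(420,485),(337,465)]],.126)
print(a,a.mean(0))
for i,j in [(0,1),(3,2),(3,0),(2,1)]:
    d=a[j]-a[i];print(np.hypot(*d),np.degrees(np.arctan2(d[1],d[0])))
c=ray(K,Rm,t,f((415,268)),.008);print("foot",c)
to(list(a.mean(0))+[.094],1.571)
```

```text
[[ 0.6832 -0.0434]
 [ 0.7065 -0.0495]
 [ 0.6879 -0.126 ]
 [ 0.6643 -0.12  ]] [ 0.6855 -0.0847]
0.02405776070391324 -14.721807181355274
0.02433274068897935 -14.3585436159162
0.07889379291139557 76.12630484202677
0.07874408700428868 76.32767001501186
foot [[ 0.6854 -0.0837]]
at [ 0.6902 -0.0822  0.2687] [-3.1415 -0.0002  1.5712] op 0.09180904804439781 t 31.225 -> shift [-0.04 -0.08  2.91] spin 0.0
```

Call:
step_arm --motion '[[[-0.04,-0.08,0.5],0.12],[[-0.04,-0.08,1.1],0.248],[[-0.04,-0.08,1.7],0.248],[[-0.04,-0.08,2.2],0.248],[[-0.04,-0.08,2.55],0.248],[[-0.04,-0.08,2.75],0.248],[[-0.04,-0.08,2.87],0.248],[[-0.04,-0.08,2.91],0.248],[[-0.04,-0.08,2.91],0.248]]'

```text
time: 32.35
tool_pos: [0.6862, -0.0851, 0.0945]
tool_rot: [3.141, -0.0, 1.323]
contact_force: [-1.6, -0.2, -0.8]
opening: 0.0917
grip_force: 0.0
```

Call:
step_arm --motion '[[[0,0,0],0],[[0,0,0],0],[[0,0,0],0],[[0,0,0],0],[[0,0,0],0],[[0,0,0],0],[[0,0,0],0],[[0,0,0],0],[[0,0,0],0]]' --hand 255 --squeeze 40

```text
time: 33.48
tool_pos: [0.6858, -0.0851, 0.0938]
tool_rot: [-3.141, -0.0, 1.323]
contact_force: [-0.5, 0.7, -0.9]
opening: 0.0246
grip_force: 40.0
```

Run:
```python
from h import *
to([.525,-.2007,.26],1.604)
```

```text
at [ 0.6858 -0.0851  0.0938] [-3.1414 -0.0001  1.3228] op 0.024617733842283458 t 33.475 -> shift [-2.53 -2.13 -2.77] spin -0.281
```

Call:
step_arm --motion '[[[0,0,-0.15],0],[[0,0,-0.5],0],[[0,0,-1.0],0],[[0,0,-1.5],0],[[0,0,-2.0],0],[[0,0,-2.45],0],[[-0.05,-0.04,-2.7],0],[[-0.25,-0.21,-2.77],-0.05],[[-0.55,-0.46,-2.77],-0.12],[[-0.9,-0.76,-2.77],-0.2]]'

```text
time: 34.72
tool_pos: [0.6275, -0.1265, 0.2593]
tool_rot: [-3.14, -0.0, 1.526]
contact_force: [-0.3, -0.7, -1.9]
opening: 0.0242
grip_force: 40.0
```

Run:
```python
from h import *
to([.525,-.2007,.26],1.604)
```

```text
at [ 0.6275 -0.1265  0.2593] [-3.1403 -0.0004  1.5258] op 0.02418619720053891 t 34.725 -> shift [-1.31 -1.65 -0.01] spin -0.078
```

Call:
step_arm --motion '[[[-0.3,-0.38,0],-0.04],[[-0.6,-0.75,0],-0.078],[[-0.9,-1.13,0],-0.078],[[-1.15,-1.45,0],-0.078],[[-1.28,-1.62,0],-0.078],[[-1.31,-1.65,0],-0.078],[[-1.31,-1.65,0.1],-0.078],[[-1.31,-1.65,0.4],-0.078],[[-1.31,-1.65,0.8],-0.078],[[-1.31,-1.65,1.2],-0.078]]'

```text
time: 35.98
tool_pos: [0.5263, -0.1993, 0.1867]
tool_rot: [-3.142, -0.0, 1.602]
contact_force: [1.3, -0.6, -2.7]
opening: 0.0242
grip_force: 40.0
```

Run:
```python
from h import *
to([.525,-.2007,.1058],1.604)
```

```text
at [ 0.5263 -0.1993  0.1867] [-3.1416 -0.0005  1.6018] op 0.024229107366666364 t 35.975 -> shift [-0.02 -0.02  1.35] spin -0.002
```

Call:
step_arm --motion '[[[-0.02,-0.02,0.3],0],[[-0.02,-0.02,0.7],0],[[-0.02,-0.02,1.0],0],[[-0.02,-0.02,1.15],0],[[-0.02,-0.02,1.22],0],[[-0.02,-0.02,1.27],0],[[-0.02,-0.02,1.32],0],[[-0.02,-0.02,1.32],0]]'

```text
time: 36.98
tool_pos: [0.5247, -0.2013, 0.1089]
tool_rot: [3.141, 0.0, 1.601]
contact_force: [-0.7, -0.2, -2.0]
opening: 0.0237
grip_force: 40.0
```

Run:
```python
from h import *
to([.525,-.2007,.1058],1.604); print(robot.observe()["contact_force"])
```

```text
at [ 0.5247 -0.2013  0.1089] [3.1413 0.0001 1.6008] op 0.02367892115263919 t 36.975 -> shift [0.01 0.01 0.05] spin -0.003
[-0.6525 -0.1835 -2.0416]
```

Call:
step_arm --motion '[[[0.01,0.01,0.03],0],[[0.01,0.01,0.05],0],[[0.01,0.01,0.06],0],[[0.01,0.01,0.06],0]]'

```text
time: 37.48
tool_pos: [0.5254, -0.2007, 0.1057]
tool_rot: [3.141, 0.0, 1.601]
contact_force: [-1.2, 0.4, 2.6]
opening: 0.0242
grip_force: 40.0
```

Call:
step_arm --motion '[[[0,0,0],0],[[0,0,0],0],[[0,0,0],0],[[0,0,0],0],[[0,0,-0.3],0],[[0,0,-0.8],0],[[0,0,-1.4],0],[[0,0,-2.0],0],[[0,0,-2.6],0],[[0,0,-2.8],0]]' --hand 135

```text
time: 38.72
tool_pos: [0.5259, -0.201, 0.2753]
tool_rot: [3.138, 0.002, 1.601]
contact_force: [0.6, 0.1, -0.3]
opening: 0.0433
grip_force: 0.0
```

Call:
step_arm --motion '[[[-0.5,0,0],0],[[-1.1,0,0],0],[[-1.7,0,0],0],[[-2.3,0,0],0],[[-2.8,0,0],0],[[-3.0,0,0],0],[[-3.0,0,0],0]]'

```text
time: 39.6
tool_pos: [0.5304, -0.3805, 0.272]
tool_rot: [-3.14, -0.002, 1.6]
contact_force: [0.2, 1.0, -0.4]
opening: 0.0435
grip_force: 0.0
```

Run:
```python
from h import *
im,K,Rm,t=cam("top")
cv2.imwrite("pics/topend.png",cv2.resize(im[150:290,170:390,::-1],None,fx=3.6,fy=3.6,interpolation=cv2.INTER_CUBIC))
c,s=.99944,.0335
W=lambda x,y,z:[.4338+c*x-s*y,-.024+s*x+c*y,z]
for nm,P in [("att",W(0,-.09,.147)),("freq",W(0,0,.144)),("box",W(0,.09,.138)),("fan",W(.085,-.18,.138))]: print(nm,(proj(K,Rm,t,P)[0]-[170,150]+.36)*3.6)
```

```text
att [510.2723 330.916 ]
freq [370.4233 338.5271]
box [232.307  346.0553]
fan [636.1851 193.4591]
```

View pics/topend.png

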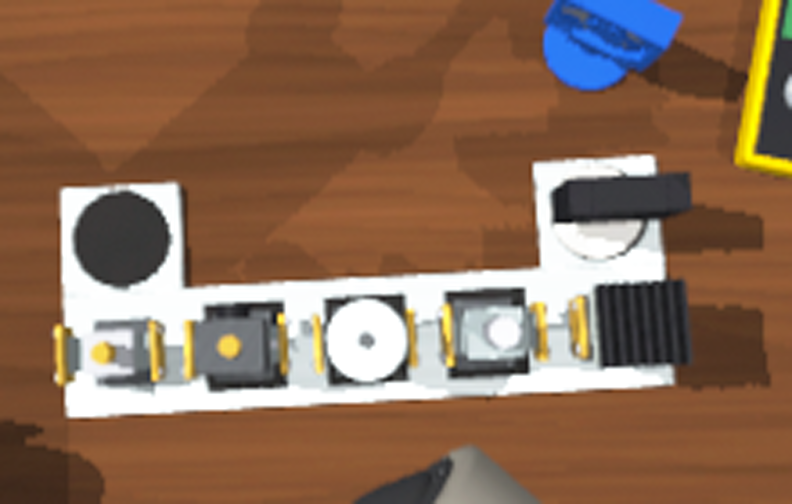

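```bash
python3 -c "
from cell import robot
print(robot.hand_in())"
```

```text
the job is handed in; nothing more can be done
None
```

I placed the attenuator, frequency meter, slotted line and fan and handed the job in at about 40 s; the last top-camera picture showed all four upright and aligned, the attenuator furthest off at about 5 mm (limit 12 mm); my first grip on the attenuator missed (upright again after release), I never measured the horn, multimeter or screwdriver afterwards though no move went near them, and no verdict came back.

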